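# Put the sanding block away and shut its drawer

### The arm

A 6-joint arm with a two-finger parallel gripper is mounted at the origin on the work surface. World frame = base frame: x ahead of the robot, y to its left, z up, the work surface at z = 0. Lengths are in m, angles in rad, forces in N, time in s.
With the tool pointing down it reaches from about 0.375 to 0.9 m from the base axis. Payload 3.1 kg.
Tool frame: the origin (TCP) lies between the finger pads; the fingertips stand 11 mm ahead of it and the grasp point (between the pads) lies 8 mm behind it; z points along the fingers, y is the line along which they close (so a half turn about z gives the same grasp; the last joint's range is limited). The gripper opens to 87 mm and grips with 3 to 60 N. Pads are 19 mm wide; open, the fingers measure 117 mm over their backs; the gripper's body (75 mm by 190 mm) begins 51 mm behind the grasp point.
Start: joints at [1.063, 0.527, 1.433, -0, 1.181, -0.178], TCP at [0.202, 0.592, 0.234] pointing down, gripper open.
Joint ranges: [-3.08, 3.08], [-0.75, 2.2], [0.22, 2.44], [-1.43, 4.57], [0, 2.65], [-2.85, 2.85]. Speed limits (rad/s): [2.79, 2.79, 3.14, 3.14, 3.14, 3.14].

### API

Orientations are given as a unit quaternion [x, y, z, w].
In Python, from rig import get_obs, camera, hand_in gives the robot as it stands.
- The arm moves only by the shell command python3 -m pendant 'ROWS' [FORCE]. ROWS is JSON, a list that holds one entry, the list of rows, each a list of 7 numbers: the shift along the tool's x, y, z in m, then the turn, a rotation vector about the tool's x, y, z in degrees, then the opening, from 0 (shut) to 1 (fully open). In form: [[[x, y, z, ax, ay, az, fingers], ...]]. A call has exactly 5 rows; each row shifts and turns the commanded pose from where the row before left it, along the tool's axes as they then stand; what a row does not reach is not made up. A row lasts 1/8 s, in which the tool goes at most 62.5 mm and 10.7 degrees, less where a joint would pass 70% of its speed; a pose out of reach is approached as far as the arm can. A call with a gripper value outside its range is refused whole. The fingers move at their own pace and stop on an object; FORCE is the grip in N (left out, the last holds). Time passes only in rows, so rows that do not move let the fingers close, or fill a call up. It gives the time, the measured TCP pose, the force, the opening and the grip force at its end, in the units of the state.
- get_obs(): the state, without advancing time (a new reading comes with each control period).
- camera(name): name is "scene" or "top" or "wrist"; returns a dict with "img" (384x512x3 uint8, red, green, blue), "intrinsics" (3x3 intrinsics, pixels), "R" (3x3) and "t" (3): a world point X has camera coordinates R X + t; the wrist camera has in their place "T_tool_cam" (4x4, takes a point from camera to tool coordinates, whose origin is the TCP and whose axes are the flange's). Camera axes: x right, y down, z forward; pixel columns grow to the right and rows downward; lengths in m; the calibration is good to about 2 mm. A picture is of the moment at which its call begins: read the wrist's pose just before it. There is no depth.
- hand_in(): hands the job in; it is judged then, once.
The state is a dict: "time": time; "q": joint angles; "joint_velocities": joint speeds; "joint_torque": joint torques, N m; "position": TCP position; "tool_rot": TCP orientation; "ft_force": force on the tool from outside, world axes, zero at the start; "moment": the same for the moment, N m; "grip_width": finger opening in m; "grip_force": force on a finger pad.
Only numpy, scipy, OpenCV 4.12 (cv2) and the standard library are available. Lean on these libraries where they do the work, as an engineer would, in place of code of your own. Each camera call takes 0.05 s, during which the arm holds its last target. There are 200 camera calls.

### The job

Put the orange sanding block into the open drawer with the blue front, then push that drawer fully home so that it clicks past its catch and stays shut. Leave the drawer with the red front open as it is.

Things in the scene. Friction and masses are not known exactly. Their poses are not given: they have to be found in the camera images.
- sand_block: Loose hand sanding block, bright orange with a black sole and a black pad on top, 70 mm long (its x), 45 wide (y), 30 high, about 90 g, flat on the bench in front of the drawer units. Origin: centre of its underside, z up. A plain pale wooden offcut of the same size lies 12 cm or more to its left or right: not wanted.
- blue_unit: Plywood unit fixed to the bench, with one blue-fronted drawer; 200 mm deep (x), 200 wide (y), 85 high. Origin: centre of its underside, z up. The drawer slides out to its -x. Its roof begins at x = -85 mm, so a drawer open by q is open from above from x = -85 mm - q to -85 mm. Roof's underside 75 mm above the bench. A like unit with a red-fronted drawer stands on one side of it.
- blue_drawer (a joint): Opening q of the blue drawer, m; starts 0.12 to 0.14; 0 = home, at a stop. Flat blue front, no handle: 196 mm wide, 15 thick, 4 to 80 above the bench, outer face at x = -100 mm - q of blue_unit. Inside: floor 12 mm above the bench, 164 wide, walls to 55. Slides with 1 N; from q = 13 to 6 mm a spring catch resists with about 5 N, then pulls it home; released sooner, it backs out to 13 mm or more.
- red_front (a point): Centre of the outer face of the red drawer's front (196 mm wide, 76 high), 42 mm above the bench; x points from it into its unit. This drawer too is open; to be left as it is.
Things that resemble listed ones, but are neither listed nor needed, are in the scene too. Leave any green look-alike of the sand_block alone.

How it is judged:
On the way:
1. the sanding block lies in the open blue drawer, let go (value of joint blue_drawer above 0.03 m and x of sand_block in the frame of blue_unit between -0.235 and 0.08 m and y of sand_block in the frame of blue_unit between -0.082 and 0.082 m and height (world z) of sand_block between 0.006 and 0.045 m and contact force between the fingers and sand_block below 0.1 N), for 0.2 s.
At the end, for the whole second after the job is handed in: The blue drawer is home (within 5 mm, held by its catch), with the sanding block at rest inside it; the red drawer has not been moved by more than 15 mm (value of joint blue_drawer below 0.005 m and x of sand_block in the frame of blue_unit between -0.085 and 0.08 m and y of sand_block in the frame of blue_unit between -0.082 and 0.082 m and height (world z) of sand_block between 0.006 and 0.06 m and linear speed of sand_block below 0.02 m/s); the robot touches nothing.
It fails at once if the red drawer is pushed or pulled more than 15 mm (distance of red_front from where it was at the start of the episode above 0.015 m).
It also fails if it takes over 51 s, if anything falls off the work surface, if the arm or the gripper's body presses on something with over 40 N, if the wrist force passes 120 N, or if a joint passes its speed limit or range.

## Working session

There is one attempt and no reset: what is moved stays moved. The work goes in short steps, Python scripts to look and compute and a shell command to move; the robot and the scene stay as the last step left them, time stands still between calls to the robot, and variables do not carry over. Pictures are saved under pics/ and viewed, at most 10 in all, crops included, and the job is handed in when it is done.

```bash
mkdir -p pics; ls; python3 - <<'E'
from rig import get_obs,camera
import cv2,json,numpy as np
o=get_obs();print(o)
for n in("top","scene"):
    c=camera(n);cv2.imwrite(f"pics/{n}0.png",c["img"][:,:,::-1])
    np.savez(f"pics/{n}0.npz",**c)
    print(n,c["intrinsics"],c["R"],c["t"])
E
```

```text
pics
{'time': 0.0, 'q': array([ 1.06351448e+00,  5.28469411e-01,  1.43394152e+00, -2.64184949e-05,
        1.18138970e+00, -1.78493408e-01]), 'joint_velocities': array([-0.00188669, -0.00088116,  0.0003306 , -0.00022219, -0.00030795,
       -0.00035939]), 'joint_torque': array([ 1.96472394e-05, -4.40039492e+01, -1.76595175e+01,  6.32483256e-02,
        5.80889569e-02, -1.73126941e-04]), 'position': array([0.20142465, 0.59088061, 0.23255715]), 'tool_rot': array([ 1.63649690e-01,  9.86517897e-01, -1.04382919e-03, -3.59665924e-04]), 'ft_force': array([ 0.75597789,  0.19309695, -0.49760468]), 'moment': array([-0.01094529, -0.02272585,  0.03213361]), 'grip_force': 0.0, 'grip_width': 0.0870954689321991}
top [[435.35003617   0.         257.00569838]
 [  0.         435.35003617 189.37107752]
 [  0.           0.           1.        ]] [[-0.00417945 -0.99989115  0.01415027]
 [-0.99611184  0.0029176  -0.08804932]
 [ 0.08799845 -0.01446325 -0.99601561]] [0.0271351  0.60832514 0.90530421]
scene [[398.29957701   0.         254.76585469]
 [  0.         398.29957701 195.63734922]
 [  0.           0.           1.        ]] [[ 0.56038941  0.82813409 -0.01255542]
 [ 0.49167416 -0.34483329 -0.79959147]
 [-0.66649849  0.44190942 -0.60041306]] [-0.35264521 -0.23686536  1.3896223 ]
```

View pics/top0.png

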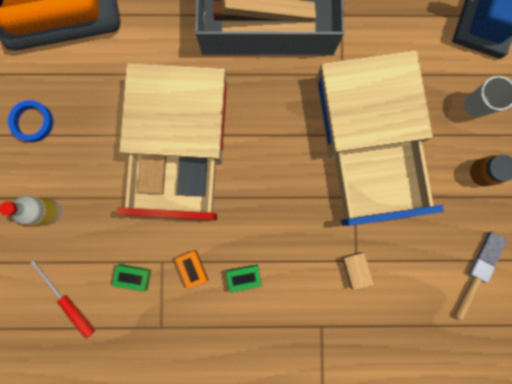

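View pics/scene0.png

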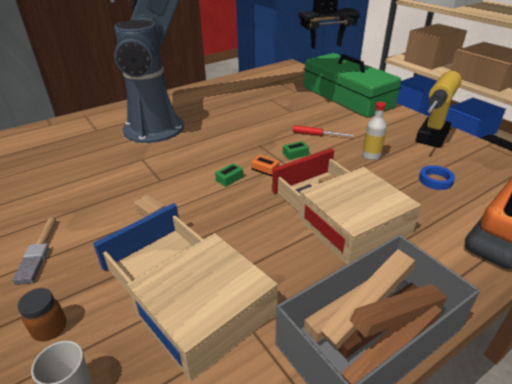

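Candidates for the block in the top view:
- Orange block with black pad at (191,269), which matches the description.
- Green look-alikes at (131,277) and (243,278).
- Pale offcut at (358,270).
- Orange drill body at (45,15).

The red drawer is at (170,190) with its front at (167,214). The blue drawer is at (385,180) with its front at (393,215).

```bash
cat > h.py <<'E'
import numpy as np,cv2
from scipy.spatial.transform import Rotation as Ro
def ray(c,px,z):
    px=np.atleast_2d(px).astype(float);K,R,t=c["intrinsics"],c["R"],c["t"]
    d=np.c_[px,np.ones(len(px))]@np.linalg.inv(K).T@R; o=-R.T@t
    return o+d*((z-o[2])/d[:,2])[:,None]
def blobs(img,lo,hi,roi=None,amin=80):
    m=cv2.inRange(cv2.cvtColor(img,cv2.COLOR_RGB2HSV),lo,hi)
    if roi:
        x0,y0,x1,y1=roi;k=np.zeros_like(m);k[y0:y1,x0:x1]=1;m*=k
    m=cv2.morphologyEx(m,cv2.MORPH_CLOSE,np.ones((3,3)))
    return [k for k in cv2.findContours(m,cv2.RETR_EXTERNAL,cv2.CHAIN_APPROX_NONE)[0] if cv2.contourArea(k)>amin]
def rect(c,k,z):
    p=ray(c,k.reshape(-1,2),z)[:,:2]
    (cx,cy),wh,a=cv2.minAreaRect((p*1000).astype(np.float32))
    return np.round([cx,cy,*wh,a],1), np.round(cv2.boxPoints(((cx,cy),wh,a)),0).tolist()
E
python3 - <<'E'
from h import *
c=dict(np.load("pics/top0.npz"));im=c["img"]
hsv=cv2.cvtColor(im,cv2.COLOR_RGB2HSV)
print("orange px",hsv[258,181],"roof",hsv[100,370],"table",hsv[300,250],"front",hsv[215,393])
for nm,lo,hi,roi,z in(("orange",(5,190,150),(20,255,255),(160,240,220,300),.03),("green",(50,100,60),(80,255,255),(100,240,270,300),.03),
  ("front",(100,120,60),(125,255,255),(335,195,450,230),.08),("red",(0,170,80),(4,255,255),(110,195,225,225),.08),("roof",(0,0,195),(40,125,255),(310,45,440,155),.085)):
    for k in blobs(im,lo,hi,roi): print(nm,*rect(c,k,z))
cv2.imwrite("pics/crop.png",cv2.resize(im[235:305,100:280],None,fx=4,fy=4,interpolation=cv2.INTER_CUBIC)[:,:,::-1])
cv2.imwrite("pics/crop2.png",cv2.resize(im[40:230,300:460],None,fx=3,fy=3,interpolation=cv2.INTER_CUBIC)[:,:,::-1])
E
```

```text
orange px [ 15 218 230] roof [ 21 101 233] table [ 15 144 186] front [107 188 175]
orange [440.4 164.3  69.8  46.6  22.5] [[399.0, 172.0], [417.0, 129.0], [482.0, 156.0], [464.0, 199.0]]
green [421.7  55.1  44.1  67.6  10.5] [[394.0, 84.0], [406.0, 18.0], [450.0, 26.0], [437.0, 92.0]]
green [424.8 289.6  70.9  44.5  80.3] [[397.0, 258.0], [441.0, 251.0], [453.0, 321.0], [409.0, 328.0]]
front [ 550.5 -247.6   13.3  204.     8.6] [[529.0, -148.0], [559.0, -349.0], [572.0, -347.0], [542.0, -146.0]]
red [555.9 201.  182.6  13.5  86.3] [[543.0, 110.0], [557.0, 109.0], [569.0, 292.0], [555.0, 293.0]]
roof [ 681.8 -213.   116.2   14.4   89.9] [[674.0, -271.0], [689.0, -271.0], [689.0, -155.0], [675.0, -155.0]]
roof [ 788.  -221.1  186.   200.1    8.1] [[682.0, -135.0], [710.0, -333.0], [894.0, -307.0], [866.0, -109.0]]
```

View pics/crop.png

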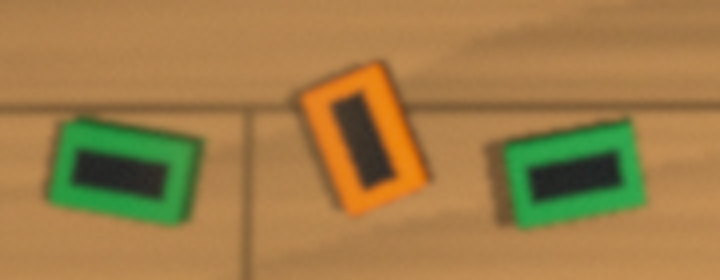

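View pics/crop2.png

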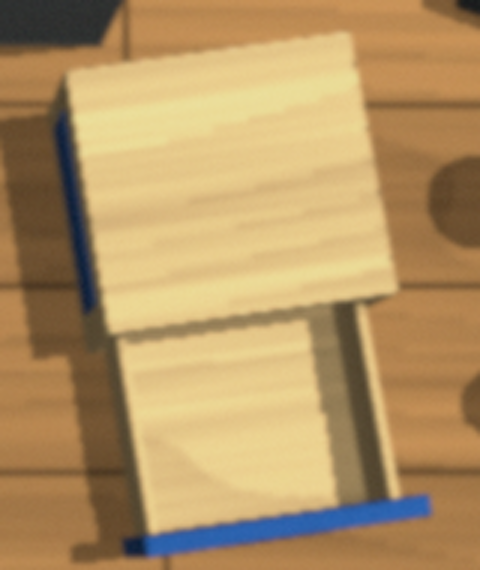

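The crop confirms it: the orange block with the black pad has its centre at crop (365,137). The drawer crop shows the blue front along (280,525) and the roof's front edge along (250,310). The drawer is empty.

```bash
cat >> h.py <<'E'
def go(x,y,z,yd):
    from rig import get_obs
    o=get_obs();R=Ro.from_quat(o["tool_rot"]);d=R.as_matrix().T@(np.array([x,y,z])-o["position"])
    s=np.radians(yd);ty=np.array([np.cos(s),np.sin(s),0]);tz=np.array([0,0,-1.]);G=np.c_[np.cross(ty,tz),ty,tz]
    print("t",o["time"],"pos",o["position"].round(4),"shift mm",(d*1000).round(1),"turn deg",(R.inv()*Ro.from_matrix(G)).as_rotvec(degrees=True).round(2),"q",o["q"].round(2),"F",o["ft_force"].round(1),"w",round(o["grip_width"],4))
E
python3 -m pendant '[[[0,0,0,0,0,-8.2,0.75],[0,0,0,0,0,-8.2,0.75],[0,0,0,0,0,-8.2,0.75],[0,0,0,0,0,-8.2,0.75],[0,0,0,0,0,-8.2,0.75]]]' 20
python3 -c "from h import *;go(.440,.164,.15,112.5)"
```

```text
time: 0.72
position: [0.2016, 0.5911, 0.233]
tool_rot: [-0.195, 0.981, -0.001, -0.0]
ft_force: [-0.1, -0.2, 0.1]
grip_width: 0.0655
grip_force: 0.0
t 0.725 pos [0.2016 0.5911 0.233 ] shift mm [ -57.5 -485.7   83.3] turn deg [-0.05 -0.06 -0.07] q [ 1.06  0.53  1.43 -0.    1.18 -0.9 ] F [-0.1 -0.2  0.1] w 0.0655
```

```bash
python3 -m pendant '[[[-0.006,-0.0485,0.008,0,0,0,0.75],[-0.006,-0.0485,0.008,0,0,0,0.75],[-0.006,-0.0485,0.008,0,0,0,0.75],[-0.006,-0.0485,0.008,0,0,0,0.75],[-0.006,-0.0485,0.008,0,0,0,0.75]]]' >/dev/null
python3 -m pendant '[[[-0.006,-0.0485,0.008,0,0,0,0.75],[-0.006,-0.0485,0.008,0,0,0,0.75],[-0.006,-0.0485,0.008,0,0,0,0.75],[-0.006,-0.0485,0.008,0,0,0,0.75],[-0.006,-0.0485,0.008,0,0,0,0.75]]]' >/dev/null
python3 -m pendant '[[[0,0,0,0,0,0,0.75],[0,0,0,0,0,0,0.75],[0,0,0,0,0,0,0.75],[0,0,0,0,0,0,0.75],[0,0,0,0,0,0,0.75]]]'
python3 - <<'E'
from h import *
from rig import camera,get_obs
go(.440,.164,.016,112.5)
o=get_obs();c=camera("wrist");T=np.eye(4);T[:3,:3]=Ro.from_quat(o["tool_rot"]).as_matrix();T[:3,3]=o["position"]
W=T@c["T_tool_cam"];c=dict(img=c["img"],intrinsics=c["intrinsics"],R=W[:3,:3].T,t=-W[:3,:3].T@W[:3,3])
cv2.imwrite("pics/w1.png",c["img"][:,:,::-1])
for k in blobs(c["img"],(5,190,120),(20,255,255),amin=400): print(k.reshape(-1,2).min(0),k.reshape(-1,2).max(0),*rect(c,k,.03))
E
```

```text
time: 2.6
position: [0.44, 0.1657, 0.1537]
tool_rot: [-0.193, 0.981, 0.0, 0.0]
ft_force: [0.6, 0.3, 1.0]
grip_width: 0.0652
grip_force: 0.0
t 2.6 pos [0.44   0.1657 0.1537] shift mm [  0.6  -1.6 137.7] turn deg [-0.    0.02 -0.25] q [ 0.12  0.45  1.89  0.    0.8  -1.84] F [0.6 0.3 1. ] w 0.0652
[237 150] [286 224] [438.2 165.6  70.6  44.3  22.3] [[397.0, 173.0], [414.0, 132.0], [479.0, 158.0], [462.0, 199.0]]
```

View pics/w1.png

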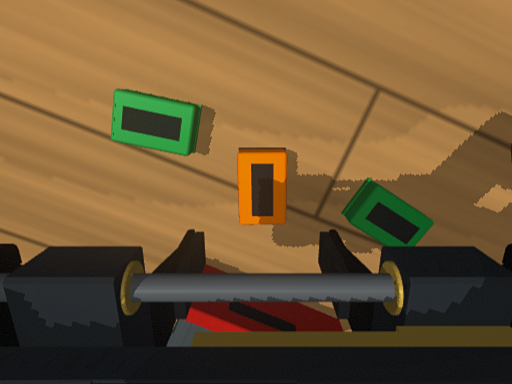

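The wrist view shows the orange block at (262,187), aligned with the fingers and clear of both greens, at (155,122) and (390,213). Its position matches the top view to within 2 mm, so I'll go down and grip.

```bash
python3 -m pendant '[[[0,0,0.03,0,0,0,0.75],[0,0,0.03,0,0,0,0.75],[0,0,0.03,0,0,0,0.75],[0,0,0.03,0,0,0,0.75],[0,0,0.0165,0,0,0,0.75]]]'
python3 -m pendant '[[[0,0,0,0,0,0,0.75],[0,0,0,0,0,0,0.3],[0,0,0,0,0,0,0.3],[0,0,0,0,0,0,0.3],[0,0,0,0,0,0,0.3]]]' 20
python3 -m pendant '[[[0,0,-0.02,0,0,0,0.3],[0,0,-0.03,0,0,0,0.3],[0,0,-0.04,0,0,0,0.3],[0,0,-0.045,0,0,0,0.3],[0,0,-0.045,0,0,0,0.3]]]'
python3 -c "from h import *;go(.63,-.243,.20,98.3)"
```

```text
time: 3.28
position: [0.4399, 0.1651, 0.0157]
tool_rot: [-0.192, 0.981, 0.0, -0.001]
ft_force: [0.0, -0.0, -0.6]
grip_width: 0.0651
grip_force: 0.0
time: 3.9
position: [0.4408, 0.1651, 0.0178]
tool_rot: [-0.192, 0.981, -0.0, 0.001]
ft_force: [-0.9, 0.3, 6.4]
grip_width: 0.045
grip_force: 20.0
time: 4.53
position: [0.4396, 0.1648, 0.1983]
tool_rot: [-0.192, 0.981, -0.0, -0.0]
ft_force: [0.5, 0.3, -0.8]
grip_width: 0.0447
grip_force: 20.0
t 4.525 pos [0.4396 0.1648 0.1983] shift mm [ -22.5 -449.5   -1.8] turn deg [ 0.   -0.04 13.86] q [ 0.12  0.37  1.85 -0.    0.92 -1.84] F [ 0.5  0.3 -0.8] w 0.0447
```

```bash
python3 -m pendant '[[[-0.002,-0.045,0,0,0,0,0.3],[-0.002,-0.045,0,0,0,0,0.3],[-0.002,-0.045,0,0,0,0,0.3],[-0.002,-0.045,0,0,0,0,0.3],[-0.002,-0.045,0,0,0,0,0.3]]]' >/dev/null
python3 -m pendant '[[[-0.002,-0.045,0,0,0,0,0.3],[-0.002,-0.045,0,0,0,0,0.3],[-0.002,-0.045,0,0,0,0,0.3],[-0.002,-0.045,0,0,0,0,0.3],[-0.002,-0.045,0,0,0,0,0.3]]]' >/dev/null
python3 -m pendant '[[[0,0,0,0,0,7,0.3],[0,0,0,0,0,6.9,0.3],[0,0,0,0,0,0,0.3],[0,0,0,0,0,0,0.3],[0,0,0,0,0,0,0.3]]]' 
python3 - <<'E'
from h import *
from rig import camera
go(.632,-.243,.029,98.3)
c=camera("top");cv2.imwrite("pics/top1.png",c["img"][:,:,::-1])
c=camera("scene");cv2.imwrite("pics/scene1.png",c["img"][:,:,::-1])
E
```

```text
time: 6.4
position: [0.6285, -0.244, 0.197]
tool_rot: [-0.073, 0.997, 0.0, -0.0]
ft_force: [0.6, -0.3, -0.2]
grip_width: 0.0449
grip_force: 20.0
t 6.4 pos [ 0.6285 -0.244   0.197 ] shift mm [ -3.7   0.5 168. ] turn deg [ 0.   -0.01  0.03] q [-0.54  0.63  1.33 -0.    1.17 -2.25] F [ 0.6 -0.3 -0.2] w 0.0449
```

View pics/scene1.png

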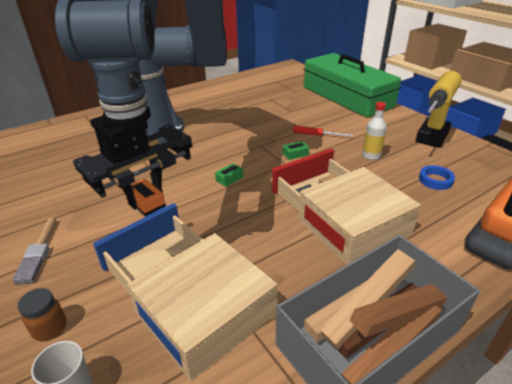

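The scene view shows the block held at (148,195), above the open blue drawer. Lowering it in.

```bash
python3 -m pendant '[[[-0.002,0,0.03,0,0,0,0.3],[-0.002,0,0.03,0,0,0,0.3],[0,0,0.03,0,0,0,0.3],[0,0,0.025,0,0,0,0.3],[0,0,0.02,0,0,0,0.3]]]'
python3 -m pendant '[[[0,0,0.012,0,0,0,0.3],[0,0,0.01,0,0,0,0.3],[0,0,0.008,0,0,0,0.3],[0,0,0.001,0,0,0,0.3],[0,0,0,0,0,0,0.3]]]'
python3 -c "from h import *;go(.632,-.243,.029,98.3)"
```

```text
time: 7.12
position: [0.6324, -0.2435, 0.0609]
tool_rot: [-0.072, 0.997, 0.0, -0.0]
ft_force: [0.1, -0.4, -1.0]
grip_width: 0.0448
grip_force: 20.0
time: 7.75
position: [0.6328, -0.2438, 0.0315]
tool_rot: [-0.072, 0.997, -0.0, 0.0]
ft_force: [0.4, -0.6, -1.0]
grip_width: 0.045
grip_force: 20.0
t 7.75 pos [ 0.6328 -0.2438  0.0315] shift mm [0.7 1.  2.5] turn deg [-0.03  0.04 -0.04] q [-0.53  0.85  1.42 -0.    0.88 -2.25] F [ 0.4 -0.6 -1. ] w 0.045
```

```bash
python3 -m pendant '[[[0,0,0.0025,0,0,0,0.3],[0,0,0,0,0,0,0.75],[0,0,0,0,0,0,0.75],[0,0,0,0,0,0,0.75],[0,0,0,0,0,0,0.75]]]'
python3 -m pendant '[[[0,0,-0.03,0,0,0,0.75],[0,0,-0.04,0,0,0,0.75],[0,0,-0.05,0,0,0,0.75],[0,0,-0.05,0,0,0,0.75],[0,0,0,0,0,0,0.75]]]'
python3 -c "from h import *;go(.44,-.266,.20,98.3)"
```

```text
time: 8.38
position: [0.6325, -0.2436, 0.0285]
tool_rot: [-0.072, 0.997, 0.0, -0.0]
ft_force: [0.3, 0.5, 0.1]
grip_width: 0.0644
grip_force: 0.0
time: 9.0
position: [0.6354, -0.2452, 0.2041]
tool_rot: [-0.072, 0.997, -0.003, 0.005]
ft_force: [0.7, 0.3, 0.4]
grip_width: 0.0647
grip_force: 0.0
t 9.0 pos [ 0.6354 -0.2452  0.2041] shift mm [196.4   7.6   2.4] turn deg [-0.4   0.5  -0.03] q [-0.53  0.63  1.32 -0.    1.18 -2.25] F [0.7 0.3 0.4] w 0.0647
```

```bash
python3 -m pendant '[[[0.035,0.001,0,0,0,0,0],[0.035,0.001,0,0,0,0,0],[0.035,0.001,0,0,0,0,0],[0.03,0,0,0,0,0,0],[0,0,0,0,0,0,0]]]'
python3 - <<'E'
from h import *
from rig import camera
go(.5,-.2625,.05,98.3)
c=camera("top");cv2.imwrite("pics/top2.png",c["img"][:,:,::-1]);im=c["img"]
for nm,lo,hi,roi,z in(("orange",(5,190,130),(20,255,255),(320,130,440,220),.042),("front",(100,120,60),(125,255,255),(335,195,450,230),.08),("red",(0,170,80),(4,255,255),(110,195,225,225),.08)):
    for k in blobs(im,lo,hi,roi): print(nm,*rect(c,k,z))
E
```

```text
time: 9.62
position: [0.4959, -0.2594, 0.1973]
tool_rot: [-0.071, 0.997, 0.001, -0.002]
ft_force: [0.9, -0.3, -0.4]
grip_width: 0.0231
grip_force: 0.0
t 9.625 pos [ 0.4959 -0.2594  0.1973] shift mm [ -4.   -4.1 147.3] turn deg [ 0.18 -0.17 -0.15] q [-0.68  0.49  1.63 -0.    1.03 -2.39] F [ 0.9 -0.3 -0.4] w 0.0231
orange [ 631.3 -242.2   66.7   43.5    8.4] [[595.0, -226.0], [602.0, -269.0], [667.0, -259.0], [661.0, -216.0]]
front [ 550.7 -246.9   13.3  205.3    8.6] [[529.0, -146.0], [559.0, -349.0], [573.0, -347.0], [542.0, -144.0]]
red [555.9 200.9 182.4  13.3  86.4] [[544.0, 110.0], [557.0, 109.0], [568.0, 292.0], [555.0, 292.0]]
```

View pics/top2.png

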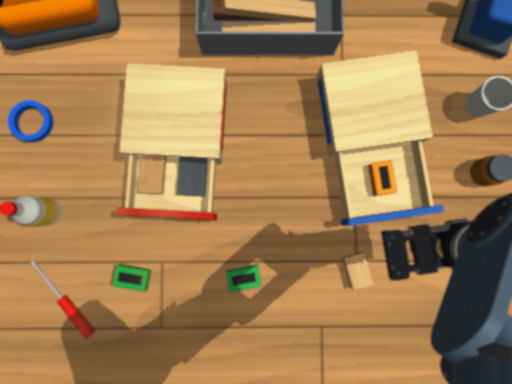

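The block lies flat in the blue drawer at (384,178), and the red drawer hasn't moved. Next I lower the closed fingers in front of the blue front.

```bash
python3 -m pendant '[[[0,-0.004,0.03,0,0,0,0],[0,0,0.035,0,0,0,0],[0,0,0.035,0,0,0,0],[0,0,0.03,0,0,0,0],[0,0,0.017,0,0,0,0]]]'
python3 -m pendant '[[[-0.012,0,0,0,0,0,0],[-0.012,0,0,0,0,0,0],[-0.01,0,0,0,0,0,0],[-0.008,0,0,0,0,0,0],[-0.008,0,0,0,0,0,0]]]'
python3 -c "from h import *;go(.6715,-.238,.05,98.3)"
```

```text
time: 10.3
position: [0.4995, -0.2635, 0.0494]
tool_rot: [-0.072, 0.997, 0.001, -0.001]
ft_force: [-0.2, -0.3, -0.2]
grip_width: 0.0007
grip_force: 0.0
time: 10.92
position: [0.5491, -0.2568, 0.0521]
tool_rot: [-0.072, 0.997, -0.0, 0.0]
ft_force: [-1.9, 0.5, 1.7]
grip_width: 0.0005
grip_force: 0.6
t 10.925 pos [ 0.5491 -0.2568  0.0521] shift mm [-123.9    1.     2.1] turn deg [-0.02  0.01 -0.03] q [-0.62  0.75  1.61 -0.    0.78 -2.34] F [-1.9  0.5  1.7] w 0.0005
```

```bash
python3 -m pendant '[[[-0.01,0,0,0,0,0,0],[-0.01,0,0,0,0,0,0],[-0.011,0,0,0,0,0,0],[-0.012,0,0,0,0,0,0],[-0.012,0,0,0,0,0,0]]]'
python3 -m pendant '[[[-0.011,0,0,0,0,0,0],[-0.01,0,0,0,0,0,0],[-0.01,0,0,0,0,0,0],[-0.01,0,0,0,0,0,0],[-0.009,0,0,0,0,0,0]]]'
python3 -c "from h import *;go(.6715,-.238,.05,98.3)"
```

```text
time: 11.55
position: [0.6038, -0.2488, 0.0515]
tool_rot: [-0.072, 0.997, 0.0, -0.0]
ft_force: [-1.8, -0.3, 1.2]
grip_width: 0.0007
grip_force: 0.7
time: 12.18
position: [0.653, -0.2416, 0.0515]
tool_rot: [-0.072, 0.997, 0.0, -0.0]
ft_force: [-1.2, -0.4, 0.3]
grip_width: 0.0002
grip_force: 0.6
t 12.175 pos [ 0.653  -0.2416  0.0515] shift mm [-18.8   0.9   1.5] turn deg [ 0.   -0.01 -0.04] q [-0.51  0.84  1.36 -0.    0.95 -2.23] F [-1.2 -0.4  0.3] w 0.0002
```

```bash
python3 -m pendant '[[[-0.003,0,0,0,0,0,0],[-0.003,0,0,0,0,0,0],[-0.003,0,0,0,0,0,0],[-0.003,0,0,0,0,0,0],[-0.002,0,0,0,0,0,0]]]'
python3 -m pendant '[[[-0.001,0,0,0,0,0,0],[-0.001,0,0,0,0,0,0],[-0.001,0,0,0,0,0,0],[-0.001,0,0,0,0,0,0],[0,0,0,0,0,0,0]]]'
python3 -c "from h import *;go(.6715,-.238,.05,98.3)"
```

```text
time: 12.8
position: [0.6664, -0.2398, 0.0515]
tool_rot: [-0.072, 0.997, -0.0, -0.0]
ft_force: [-0.8, -0.4, 0.8]
grip_width: 0.0007
grip_force: 0.5
time: 13.42
position: [0.6691, -0.2394, 0.0516]
tool_rot: [-0.072, 0.997, 0.0, -0.001]
ft_force: [-5.0, -0.4, 2.7]
grip_width: 0.0007
grip_force: 2.6
t 13.425 pos [ 0.6691 -0.2394  0.0516] shift mm [-2.5  1.   1.6] turn deg [ 0.03 -0.14 -0.03] q [-0.5   0.85  1.32 -0.    0.98 -2.21] F [-5.  -0.4  2.7] w 0.0007
```

```bash
python3 -m pendant '[[[-0.002,0,0,0,0,0,0],[-0.002,0,0,0,0,0,0],[-0.001,0,0,0,0,0,0],[0,0,0,0,0,0,0],[0,0,0,0,0,0,0]]]'
python3 -m pendant '[[[-0.002,0,0,0,0,0,0],[-0.002,0,0,0,0,0,0],[-0.001,0,0,0,0,0,0],[0,0,0,0,0,0,0],[0,0,0,0,0,0,0]]]'
python3 -c "from h import *;go(.6715,-.238,.05,98.3)"
```

```text
time: 14.05
position: [0.669, -0.2393, 0.0516]
tool_rot: [-0.072, 0.997, 0.001, -0.007]
ft_force: [-16.0, -3.7, 8.0]
grip_width: 0.0004
grip_force: 8.2
time: 14.68
position: [0.6689, -0.2392, 0.0517]
tool_rot: [-0.073, 0.997, 0.002, -0.012]
ft_force: [-26.8, -6.6, 15.9]
grip_width: 0.0005
grip_force: 13.8
t 14.675 pos [ 0.6689 -0.2392  0.0517] shift mm [-2.8  0.8  1.6] turn deg [ 0.3  -1.39  0.04] q [-0.5   0.86  1.3  -0.01  1.01 -2.21] F [-26.8  -6.6  15.9] w 0.0005
```

```bash
python3 -m pendant '[[[0.01,0,0,0,0,0,0],[0.02,0,0,0,0,0,0],[0.03,0,0,0,0,0,0],[0.03,0,0,0,0,0,0],[0.03,0,-0.02,0,0,0,0]]]'
python3 -m pendant '[[[0.03,0,-0.03,0,0,0,0],[0.03,0,-0.03,0,0,0,0],[0.03,0,-0.03,0,0,0,0],[0,0,-0.02,0,0,0,0],[0,0,0,0,0,0,0]]]'
python3 - <<'E'
from h import *
from rig import camera
go(.6715,-.238,.05,98.3)
c=camera("top");im=c["img"]
s=camera("scene")["img"];cv2.imwrite("pics/s3.png",np.hstack([cv2.resize(s[180:384,60:300],None,fx=1.6,fy=1.6),cv2.resize(im[40:244,290:490],None,fx=1.6,fy=1.6)])[:,:,::-1])
for nm,lo,hi,roi,z in(("front",(100,120,60),(125,255,255),(335,100,450,230),.08),("red",(0,170,80),(4,255,255),(110,195,225,225),.08)):
    for k in blobs(im,lo,hi,roi):
        r=rect(c,k,z);print(nm,*r)
        if nm=="front":
            d=r[0][:2]-[780.6,-222.2];print("unit x",d@[.9898,.143],"y",d@[-.143,.9898])
E
```

```text
time: 15.3
position: [0.5608, -0.2544, 0.0705]
tool_rot: [-0.072, 0.997, 0.001, 0.0]
ft_force: [-0.5, 0.4, -0.0]
grip_width: 0.0003
grip_force: 0.0
time: 15.92
position: [0.4742, -0.269, 0.1835]
tool_rot: [-0.072, 0.997, -0.002, 0.003]
ft_force: [1.2, -0.3, -0.8]
grip_width: 0.0006
grip_force: 0.0
t 15.925 pos [ 0.4742 -0.269   0.1835] shift mm [-199.     3.1  134.5] turn deg [-0.26  0.29 -0.07] q [-0.72  0.49  1.69  0.    0.96 -2.44] F [ 1.2 -0.3 -0.8] w 0.0006
front [ 683.9 -230.5   18.4  199.1    8.3] [[660.0, -133.0], [689.0, -330.0], [707.0, -328.0], [679.0, -131.0]]
unit x -96.90056000000006 y 5.612759999999993
red [555.8 200.9 182.2  13.3  86.4] [[543.0, 110.0], [557.0, 109.0], [568.0, 291.0], [555.0, 292.0]]
```

View pics/s3.png

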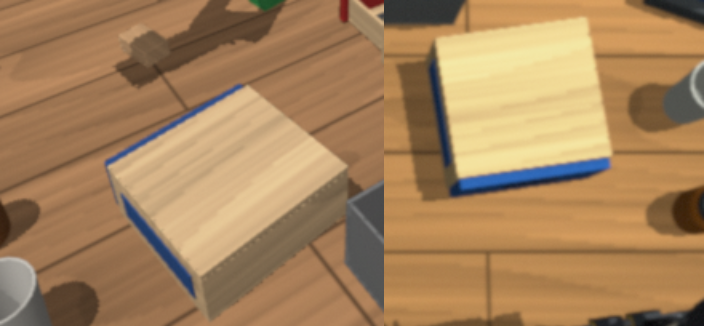

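The blue front is flush with the roof edge in both views, along (175,120) and (530,175), with no gap. It met a hard stop and stayed put after release, and the red front hasn't moved.

```bash
python3 -m pendant '[[[0,0,0,0,0,0,0],[0,0,0,0,0,0,0],[0,0,0,0,0,0,0],[0,0,0,0,0,0,0],[0,0,0,0,0,0,0]]]' && python3 -c "from rig import hand_in;print(hand_in())"
```

```text
time: 16.65
position: [0.4724, -0.2679, 0.1815]
tool_rot: [-0.072, 0.997, 0.0, -0.0]
ft_force: [-0.2, 0.3, 0.4]
grip_width: -0.0002
grip_force: 0.0
the job is handed in; nothing more can be done
None
```

I put the orange sanding block in the blue drawer, pushed the drawer home against its stop, left the red drawer where it was, and handed the job in at 16.7 s; no verdict came back.

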